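# Find the rocking corner of a valve jig and flatten its shim

## Robot

A 6-joint arm with a two-finger parallel gripper is mounted at the origin on the work surface. World frame = base frame: x ahead of the robot, y to its left, z up, the work surface at z = 0. Lengths are in m, angles in rad, forces in N, time in s.
With the tool pointing down it reaches from about 0.2 to 0.875 m from the base axis. Payload 3.4 kg.
Tool frame: the origin (TCP) lies midway between the tips of the shut fingers; the grasp point (between the pads) lies 19 mm behind it (arm.tcp_to_grasp is the distance from the TCP to the grasp point, in m); z points along the fingers, y is the direction in which the jaws open and shut (so a half turn about z gives the same grasp; the last joint's range is limited). The gripper opens to 94 mm and grips with 3 to 60 N. Pads are 16 mm wide; open, the fingers measure 119 mm over their backs; the gripper's body (75 mm by 177 mm) begins 78 mm behind the grasp point.
Start: joints at [-1.458, 0.276, 1.505, -0, 1.361, -0.121], TCP at [0.133, -0.559, 0.205] pointing down, gripper open.
Joint ranges: [-2.89, 2.89], [-0.75, 2.08], [0.22, 2.7], [-1.18, 4.32], [0.11, 2.71], [-2.7, 2.7]. Speed limits (rad/s): [2.57, 2.57, 3.14, 3.14, 3.14, 3.14].

## Interface

Orientations are given as a unit quaternion [x, y, z, w].
In Python, from plant import arm gives the robot as it stands.
- The arm moves only by the tool send_rows, never from a script. Its argument "motion" is a list of rows, each a list of 6 numbers: the shift along the tool's x, y, z in cm, then the turn, a rotation vector about the tool's x, y, z in degrees. In form: [[tx, ty, tz, ax, ay, az], ...]. A call has exactly 8 rows; each row is the pose to reach, as a shift and turn from the pose commanded when the call began, along the tool's axes at that moment; what a row does not reach only later rows make up. A row lasts 1/8 s, in which the tool goes at most 62.5 mm and 10.7 degrees, less where a joint would pass 70% of its speed; a pose out of reach is approached as far as the arm can. A call with a gripper value outside its range is refused whole. "gripper" is the finger opening in cm, from 0 to 9.4, set as the call begins (left out, the last holds). The fingers move at their own pace and stop on an object; "newtons" is the grip in N (left out, the last holds). Time passes only in rows, so rows that repeat a pose let the fingers close, or fill a call up. It gives the time, the measured TCP pose, the force and the opening at its end, in the units of the state.
- arm.get_state(): the state, without advancing time (a new reading comes with each control period).
- arm.read_camera(name): name is "scene" or "top" or "wrist"; returns the picture (384x512x3 uint8, red, green, blue); there is no depth.
- arm.get_calibration(name): a dict with "fov_y" (degrees; the focal length in pixels is half the picture's height over the tangent of half this angle, whatever the lens; pixels are square), "cx", "cy" (the principal point, pixels), "rvec" (rotation vector, rad) and "tvec" (3), from world to camera coordinates, as OpenCV has them. Camera axes: x right, y down, z forward; pixel columns grow to the right and rows downward; lengths in m; the calibration is good to about 2 mm. A picture is of the moment at which its call begins: read the wrist's pose just before it. get_calibration takes no time and is no camera call; for the wrist camera it gives the pose at the moment of the call.
- arm.close_job(): hands the job in, once; it reports no verdict.
The state is a dict: "time_s": time; "joint_pos": joint angles; "joint_velocities": joint speeds; "joint_torque": joint torques, N m; "tcp_pos": TCP position; "tcp_rot": TCP orientation; "contact_force": force on the tool from outside, world axes, zero at the start; "ft_torque": the same for the moment, N m; "grip_width": finger opening in m.
Only numpy, scipy, OpenCV 4.12 (cv2) and the standard library are available. Lean on these libraries where they do the work, as an engineer would, in place of code of your own. Each camera call takes 0.05 s, during which the arm holds its last target. There are 200 camera calls.

## Task

The jig plate that carries the brass valve rocks on one of its four corners. Press down on its corners with the fingertips to find the one that gives under the finger, then press that corner's bent-up shim tongue down flat and leave the other three shims up. Do not lift the plate or push it out of place, and leave the loose fittings and tools where they are.

Things in the scene. Friction and masses are not known exactly. Their poses are not given: they have to be found in the camera images.
- bed: fixed dark steel bed plate lying on the bench, 250 x 270 x 10 mm. Its top is 10 mm above the bench. Origin on the bench surface below the jig plate's centre; x runs away from the robot when its yaw is 0, y to the left, z up (the bed reaches from x -145 to +105 mm and y +-135 mm of the origin)
- plate: loose level aluminium jig plate, about 2.4 kg, 160 x 140 x 12 mm, with a lug 36 mm wide (x) at each corner reaching 120 mm from the middle line (y); on the middle line a brass valve with handwheel (up to 26 mm off it, 98 mm above the underside). Origin: centre of the underside, 22 mm above the bed on four feet; axes as the bed's. One unknown corner has a sprung foot and rocks; all look alike
- rock_foot (a joint): how far the sprung foot under the rocking corner is pushed down, m: 0 when let go, 0.0035 when right down. It begins to give at about 2 N on that corner and is right down at about 4 N; it springs back
- rock_shim (a joint): angle of the bent-up shim tongue at the rocking corner, rad: 0 bent up as found, 0.45 pressed flat on its ledge. It takes 5 to 9 N near the free end, does not spring back, and once flat it props the corner so that it no longer rocks
- corner_a (a point): near left corner of the jig plate: centre of the top of the round steel boss (22 mm across, 2 mm high) on that lug, where the corner is pressed; right above its foot, 36 mm above the bed's top when at rest
- corner_b (a point): near right corner of the jig plate: centre of the top of the round steel boss (22 mm across, 2 mm high) on that lug, where the corner is pressed; right above its foot, 36 mm above the bed's top when at rest
- corner_c (a point): far left corner of the jig plate: centre of the top of the round steel boss (22 mm across, 2 mm high) on that lug, where the corner is pressed; right above its foot, 36 mm above the bed's top when at rest
- corner_d (a point): far right corner of the jig plate: centre of the top of the round steel boss (22 mm across, 2 mm high) on that lug, where the corner is pressed; right above its foot, 36 mm above the bed's top when at rest
- tab_a (a point): shim of the near left corner: where the top of the tongue lies once flat, 20.5 mm above the bed's top, 55 mm from the boss centre to the bed's -x side. The steel tongue, 22 mm wide, comes from under the lug's -x edge, hinges 23 mm from the boss centre, is 44 mm long and as found rises outward at 0.45 rad, its free end 39 mm above the bed's top. Press straight down here; does not move with the tongue
- tab_b (a point): shim of the near right corner: where the top of the tongue lies once flat, 20.5 mm above the bed's top, 55 mm from the boss centre to the bed's -x side. The steel tongue, 22 mm wide, comes from under the lug's -x edge, hinges 23 mm from the boss centre, is 44 mm long and as found rises outward at 0.45 rad, its free end 39 mm above the bed's top. Press straight down here; does not move with the tongue
- tab_c (a point): shim of the far left corner: where the top of the tongue lies once flat, 20.5 mm above the bed's top, 55 mm from the boss centre to the bed's -x side. The steel tongue, 22 mm wide, comes from under the lug's -x edge, hinges 23 mm from the boss centre, is 44 mm long and as found rises outward at 0.45 rad, its free end 39 mm above the bed's top. Press straight down here; does not move with the tongue
- tab_d (a point): shim of the far right corner: where the top of the tongue lies once flat, 20.5 mm above the bed's top, 55 mm from the boss centre to the bed's -x side. The steel tongue, 22 mm wide, comes from under the lug's -x edge, hinges 23 mm from the boss centre, is 44 mm long and as found rises outward at 0.45 rad, its free end 39 mm above the bed's top. Press straight down here; does not move with the tongue
- firm1_shim (a joint): angle of the shim tongue at the first of the three solid corners (in no known order), rad: 0 bent up as found, 0.45 flat; to be left up
- firm2_shim (a joint): angle of the shim tongue at the second of the three solid corners (in no known order), rad: 0 bent up as found, 0.45 flat; to be left up
- firm3_shim (a joint): angle of the shim tongue at the third of the three solid corners (in no known order), rad: 0 bent up as found, 0.45 flat; to be left up
- reducer: brass reducer 32 mm across, 34 mm tall, standing on the bed near its robot side between the two near shims; origin at the centre of its underside. Not part of the job: leave it where it is
- tee: brass pipe tee 70 mm long, 60 mm tall, on the bench to the left; origin at the centre of its underside. Not part of the job: leave it where it is
- wrench: steel wrench lying on the bench to the right; origin under its middle. Not part of the job: leave it where it is
- screwdriver: screwdriver lying on the bench to the right; origin under its middle. Not part of the job: leave it where it is
- oil: white bottle 52 mm across, 120 mm tall, standing at the left; origin at the centre of its underside. Not part of the job: leave it where it is
- collar: copper collar 48 mm across, 22 mm tall, beyond the bed; origin at the centre of its underside. Not part of the job: leave it where it is
- union: brass union 40 mm across, 45 mm tall, beyond the bed; origin at the centre of its underside. Not part of the job: leave it where it is

How it is judged:
By the outcome, as a careful person would: the job done as asked, in the order asked, and still so for the second after the job is handed in, with the robot touching nothing.
It also fails if it takes over 51 s, if anything falls off the work surface, if the arm or the gripper's body presses on something with over 40 N, if the wrist force passes 120 N, or if a joint passes its speed limit or range.

## Working session

There is one attempt and no reset: what is moved stays moved. The work goes in short steps, Python scripts to look and compute and a tool call to move; the robot and the scene stay as the last step left them, time stands still between calls to the robot, and variables do not carry over. Pictures are saved under pics/ and viewed, about 8 in all and at most 12, crops included, and the job is handed in when it is done.

Besides the shell and the picture viewer there is one more tool, called after "Emit:" as name(argument=value, ...) on one line, values as JSON. send_rows: Moves the arm, as the interface text tells. Its arguments: {"type":"object","properties":{"motion":{"type":"array","items":{"type":"array","items":{"type":"number"}}},"gripper":{"type":"number"},"newtons":{"type":"number"}},"required":["motion"]}

```bash
mkdir -p pics; ls
python3 - <<'E'
from plant import arm
import cv2
print(arm.get_state())
for n in("scene","top"):
    im=arm.read_camera(n); cv2.imwrite(f"pics/{n}0.png",im[:,:,::-1]); print(n,arm.get_calibration(n))
E
```

```text
pics
{'time_s': 0.0, 'joint_pos': array([-1.45801087e+00,  2.76584426e-01,  1.50611707e+00, -1.24945964e-05,
        1.36068256e+00, -1.20993115e-01]), 'joint_velocities': array([ 0.00169492,  0.00022339, -0.00064081, -0.0004854 , -0.00015932,
        0.00059219]), 'joint_torque': array([ 5.91278877e-04, -4.04581904e+01, -2.37232178e+01,  7.05612078e-02,
        3.44693370e-02, -1.41373184e-04]), 'tcp_pos': array([ 0.13313185, -0.55879802,  0.20461717]), 'tcp_rot': array([ 9.93175671e-01,  1.16624543e-01, -2.43289426e-06, -8.95717243e-04]), 'contact_force': array([0.79267445, 0.42098329, 0.94218288]), 'ft_torque': array([ 0.00411621,  0.02411125, -0.02441274]), 'grip_width': 0.09368829794761413}
scene {'fov_y': 46.63459066750108, 'cx': 257.1999477243835, 'cy': 196.42042554027591, 'rvec': array([ 1.4438014 ,  2.10142316, -0.90609904]), 'tvec': array([ 0.25053175, -0.34787002,  1.62645559])}
top {'fov_y': 43.423387273648466, 'cx': 253.10789346400765, 'cy': 197.66743365588877, 'rvec': array([ 2.16984548, -2.10879033,  0.16436892]), 'tvec': array([-0.03285622,  0.58054658,  1.54717573])}
```

View pics/top0.png

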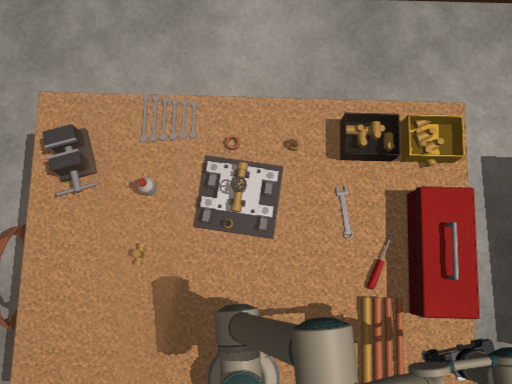

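View pics/scene0.png

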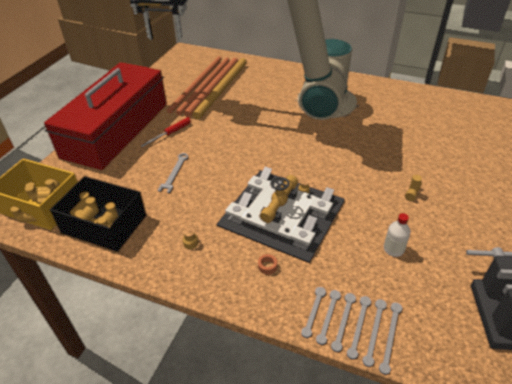

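The top view shows the dark bed at about (195–283, 155–238) with the pale plate on it; the reducer is at (228,223) on the robot side. The scene view agrees.

```bash
cat > h.py <<'E'
import numpy as np, cv2
from plant import arm
def cal(n):
    c=arm.get_calibration(n); f=192/np.tan(np.radians(c['fov_y'])/2)
    return np.array([[f,0,c['cx']],[0,f,c['cy']],[0,0,1]]),np.array(c['rvec'],float),np.array(c['tvec'],float)
def ray(cl,px,z):
    K,r,t=cl; R=cv2.Rodrigues(r)[0]; o=-R.T@t
    d=R.T@np.linalg.inv(K)@np.array([px[0],px[1],1.]); return o+d*(z-o[2])/d[2]
def proj(cl,p):
    return cv2.projectPoints(np.array(p,float).reshape(-1,1,3),cl[1],cl[2],cl[0],None)[0].reshape(-1,2)
E
python3 - <<'E'
from h import *
im=cv2.imread('pics/top0.png'); cl=cal('top')
hsv=cv2.cvtColor(im,cv2.COLOR_BGR2HSV)
w=((hsv[...,1]<40)&(hsv[...,2]>165)).astype(np.uint8); m=np.zeros_like(w); m[150:240,190:290]=1; w*=m
n,l,s,c=cv2.connectedComponentsWithStats(w); print(s,c)
b=((hsv[...,2]<85)).astype(np.uint8)*m
b=cv2.morphologyEx(b|w,cv2.MORPH_CLOSE,np.ones((7,7)))
ct=max(cv2.findContours(b,0,2)[0],key=cv2.contourArea)
bx=cv2.boxPoints(cv2.minAreaRect(ct)); print(bx)
P=np.array([ray(cl,p,.01) for p in bx]); print(P, P.mean(0))
for i in range(4): print(np.linalg.norm(P[i]-P[i-1]))
o=cv2.resize(im[140:250,180:300],None,fx=5,fy=5,interpolation=cv2.INTER_CUBIC)
cv2.polylines(o,[((bx-[180,140])*5).astype(int)],True,(0,255,0),1)
cv2.imwrite('pics/crop.png',o)
E
```

```text
[[     0      0    512    384 195113]
 [   207    161     26     22    268]
 [   240    167     38     50    910]
 [   222    181      5      4     13]
 [   229    182      1      1      1]
 [   222    187      4      4     12]
 [   201    188     28     23    290]
 [   228    191      1      1      1]] [[255.60675096 191.5176795 ]
 [221.05597015 169.83955224]
 [256.19340659 191.32857143]
 [223.92307692 182.84615385]
 [229.         182.        ]
 [223.25       188.25      ]
 [216.26896552 200.71724138]
 [228.         191.        ]]
[[193.29156 226.4465 ]
 [203.94965 155.03726]
 [282.73196 166.7958 ]
 [272.07388 238.20505]]
[[ 0.48365249  0.18110365  0.01      ]
 [ 0.72964125  0.15632977  0.01      ]
 [ 0.69618383 -0.11407892  0.01      ]
 [ 0.45188572 -0.08320237  0.01      ]] [0.59034082 0.03503803 0.01      ]
0.2662081898702409
0.24723312267752312
0.2724706579398448
0.24624160163355824
```

View pics/crop.png

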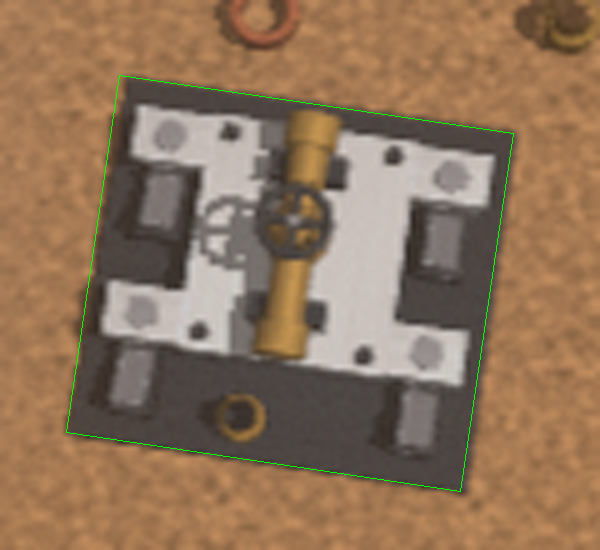

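```bash
cat >> h.py <<'E'
from scipy.spatial.transform import Rotation as Ro
def shift(*ps):
    s=arm.get_state(); R=Ro.from_quat(s['tcp_rot'])
    for p in ps: print('shift cm',np.round(R.inv().apply(np.array(p)-s['tcp_pos'])*100,2))
    print('t',round(s['time_s'],2),'tcp',np.round(s['tcp_pos'],4),'F',np.round(s['contact_force'],2),'toolx',np.round(np.degrees(np.arctan2(*R.as_matrix()[1::-1,0])),2))
E
python3 - <<'E'
from h import *
cl=cal('top')
B=[]
for k,p in dict(a=(141,311),b=(427,352),c=(170,134),d=(452,177)).items():
    q=(np.array(p)+.5)/5-.5+[180,140]; B.append(ray(cl,q,.046)); print(k,B[-1])
a,b,c,d=B
print(np.mean(B,0),c-a,d-b,a-b,c-d)
for v in(c-a,d-b): print(np.arctan2(v[1],v[0]))
for v in(a-b,c-d): print(-np.arctan2(v[0],v[1]))
shift((.55,.04,.28),(.59,.035,.28))
E
```

```text
a [0.56308014 0.13261547 0.046     ]
b [ 0.54121848 -0.05653281  0.046     ]
c [0.6828625 0.1184219 0.046    ]
d [ 0.65899491 -0.07025346  0.046     ]
[0.61153901 0.03106277 0.046     ] [ 0.11978235 -0.01419357  0.        ] [ 0.11777644 -0.01372065  0.        ] [0.02186167 0.18914828 0.        ] [0.02386758 0.18867535 0.        ]
-0.11794472598306116
-0.11597461068092639
-0.11506895833000635
-0.12583242174916429
shift cm [ 54.43 -48.61  -7.44]
shift cm [ 58.2  -47.2   -7.44]
t 0.1 tcp [ 0.1331 -0.5589  0.2047] F [-0.58 -0.32 -0.55] toolx 13.4
```

Emit:
send_rows(motion=[[5,-4,-4,0,0,-9],[10,-8.5,-7,0,0,-18],[15,-13,-7.4,0,0,-27],[20,-17,-7.4,0,0,-36],[25,-21,-7.4,0,0,-45],[30,-25.5,-7.4,0,0,-54],[34.5,-29.5,-7.4,0,0,-62],[39,-33.5,-7.4,0,0,-70]], gripper=0)

```text
time_s: 1.1
tcp_pos: [0.4182, -0.1663, 0.2793]
tcp_rot: [0.745, 0.667, -0.0, 0.0]
contact_force: [0.8, -0.8, 0.4]
grip_width: 0.0174
```

Run:
```python
from h import *
shift((.57,.035,.28))
```

```text
shift cm [21.69 12.86 -0.07]
t 1.1 tcp [ 0.4182 -0.1663  0.2793] F [ 0.82 -0.84  0.35] toolx 83.65
```

Emit:
send_rows(motion=[[4.3,2.6,0,0,0,0],[8.6,5.1,0,0,0,0],[13,7.7,0,0,0,0],[17.3,10.2,0,0,0,0],[20,12,0,0,0,0],[21.7,12.8,0,0,0,0],[21.7,12.8,0,0,0,0],[21.7,12.8,0,0,0,0]])

```text
time_s: 2.1
tcp_pos: [0.5688, 0.0317, 0.2794]
tcp_rot: [0.747, 0.665, -0.001, 0.0]
contact_force: [-0.6, -0.1, -0.1]
grip_width: 0.0004
```

Run:
```python
from h import *
cl=cal('wrist'); im=arm.read_camera('wrist')[:,:,::-1].copy(); cv2.imwrite('pics/w0_raw.png',im)
shift((.57,.035,.28))
o=np.array([.6115,.0315,0]); R=Ro.from_euler('z',-.119).as_matrix()
for x in(-61,61):
  for y in(-95,95):
    for q,c in(((x,y,46),(0,255,0)),((x-55,y,30.5),(0,0,255))):
      u=proj(cl,o+R@(np.array(q)/1000))[0]; print(q,u); cv2.circle(im,tuple(int(i) for i in u),2,c,-1)
np.savez('w0.npz',K=cl[0],r=cl[1],t=cl[2])
cv2.imwrite('pics/w0.png',im)
```

```text
shift cm [ 0.35  0.08 -0.04]
t 2.15 tcp [0.5688 0.0316 0.2796] F [ 0.16 -0.13  0.54] toolx 83.33
(-61, -95, 46) [243.69586917 226.2318577 ]
(-116, -95, 30.5) [208.6753894  222.27156903]
(-61, 95, 46) [242.33076684  92.57577333]
(-116, 95, 30.5) [202.77430696  93.01086253]
(61, -95, 46) [325.00161021 226.48776417]
(6, -95, 30.5) [287.33078866 222.51839862]
(61, 95, 46) [334.69262827  92.83651863]
(6, 95, 30.5) [291.73111451  93.26211314]
```

View pics/w0.png

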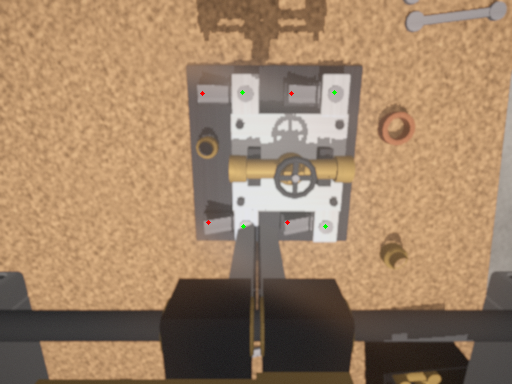

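The wrist picture confirms the map: bosses c at (335,93), a at (245,93) and d at (325,226) lie within about 3 px of prediction. The gripper body's long axis lies along the tool's y, clear of the valve.

Run:
```python
from h import *
shift((.563,.1325,.056),(.541,-.0565,.056),(.682,.1185,.056),(.659,-.070,.056))
```

```text
shift cm [ 9.97 -1.75 22.35]
shift cm [-9.06 -1.73 22.36]
shift cm [ 9.96 10.24 22.35]
shift cm [-9.03 10.14 22.36]
t 2.15 tcp [0.5688 0.0316 0.2796] F [ 0.16 -0.13  0.54] toolx 83.33
```

Emit:
send_rows(motion=[[4,-0.7,4,0,0,0],[8,-1.4,8,0,0,0],[10,-1.75,12.5,0,0,0],[10,-1.75,17,0,0,0],[10,-1.75,20,0,0,0],[10,-1.75,22,0,0,0],[10,-1.75,22.4,0,0,0],[10,-1.75,22.4,0,0,0]])

```text
time_s: 3.15
tcp_pos: [0.564, 0.1334, 0.0561]
tcp_rot: [0.747, 0.665, 0.0, 0.0]
contact_force: [0.8, 1.1, 0.1]
grip_width: 0.0005
```

Run:
```python
from h import *
im=arm.read_camera('wrist')[:,:,::-1]; cv2.imwrite('pics/w1.png',im)
shift((.563,.1325,.044))
```

```text
shift cm [-0.12 -0.13  1.25]
t 3.2 tcp [0.5644 0.1336 0.0565] F [0.2  0.14 0.24] toolx 83.35
```

View pics/w1.png

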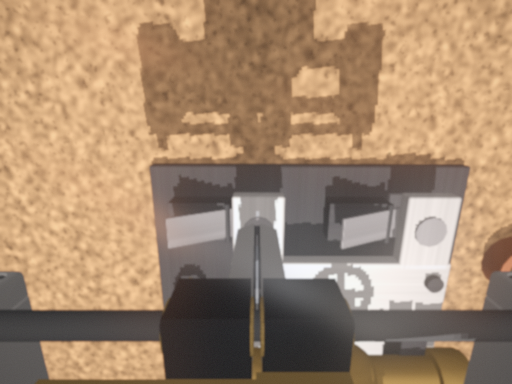

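Fingertips at (257,220) sit over boss a; boss c shows at (431,231). Pressing a.

Emit:
send_rows(motion=[[0,0,0.5,0,0,0],[0,0,0.85,0,0,0],[0,0,1.0,0,0,0],[0,0,1.1,0,0,0],[0,0,1.2,0,0,0],[0,0,1.25,0,0,0],[0,0,1.25,0,0,0],[0,0,1.25,0,0,0]])

```text
time_s: 4.2
tcp_pos: [0.5637, 0.134, 0.0461]
tcp_rot: [0.747, 0.665, 0.0, 0.001]
contact_force: [-5.3, -0.1, 17.9]
grip_width: 0.0004
```

a is solid (17.9 N at 46.1 mm). On to c.

Emit:
send_rows(motion=[[0,0,-1.5,0,0,0],[0,1,-2.5,0,0,0],[0,5,-2.5,0,0,0],[0,9,-2.5,0,0,0],[0,11.5,-2,0,0,0],[0,11.9,-1.2,0,0,0],[0,11.9,-1.2,0,0,0],[0,11.9,-1.2,0,0,0]])

```text
time_s: 5.2
tcp_pos: [0.6807, 0.1205, 0.0548]
tcp_rot: [0.747, 0.665, -0.001, -0.0]
contact_force: [0.5, 0.1, 0.1]
grip_width: 0.0006
```

Run:
```python
from h import *
shift((.6825,.1185,.044))
```

```text
shift cm [-0.18  0.21  1.08]
t 5.2 tcp [0.6807 0.1205 0.0548] F [0.45 0.1  0.06] toolx 83.42
```

Emit:
send_rows(motion=[[-0.1,0.2,0.4,0,0,0],[-0.1,0.2,0.75,0,0,0],[-0.1,0.2,0.9,0,0,0],[-0.1,0.2,1.0,0,0,0],[-0.1,0.2,1.05,0,0,0],[-0.1,0.2,1.1,0,0,0],[-0.1,0.2,1.1,0,0,0],[-0.1,0.2,1.1,0,0,0]])

```text
time_s: 6.2
tcp_pos: [0.6833, 0.1191, 0.0462]
tcp_rot: [0.747, 0.665, 0.0, 0.0]
contact_force: [-3.9, 0.4, 9.2]
grip_width: 0.0006
```

c is solid too (9.2 N at 46.2 mm). Going over the valve to d.

Emit:
send_rows(motion=[[0,0,-4,0,0,0],[0,0,-8,0,0,0],[0,0,-12,0,0,0],[-4,0,-13,0,0,0],[-9,0,-13,0,0,0],[-14,0,-13,0,0,0],[-18,0,-13,0,0,0],[-19,0,-11,0,0,0]])

```text
time_s: 7.2
tcp_pos: [0.6628, -0.0728, 0.1555]
tcp_rot: [0.748, 0.664, 0.001, 0.002]
contact_force: [0.6, 0.4, 1.0]
grip_width: 0.0002
```

Emit:
send_rows(motion=[[0,0,3,0,0,0],[0,0,6,0,0,0],[0,0,8,0,0,0],[0,0,9,0,0,0],[0,0,9.5,0,0,0],[0,0,9.5,0,0,0],[0,0,9.5,0,0,0],[0,0,9.5,0,0,0]])

```text
time_s: 8.2
tcp_pos: [0.6624, -0.0697, 0.0597]
tcp_rot: [0.747, 0.665, 0.0, 0.001]
contact_force: [-0.4, -0.5, -0.2]
grip_width: 0.0007
```

Run:
```python
from h import *
shift((.659,-.070,.044))
```

```text
shift cm [-0.06 -0.33  1.57]
t 8.2 tcp [ 0.6624 -0.0697  0.0597] F [-0.4  -0.45 -0.25] toolx 83.4
```

Emit:
send_rows(motion=[[0,-0.3,0.5,0,0,0],[0,-0.3,1.0,0,0,0],[0,-0.3,1.3,0,0,0],[0,-0.3,1.4,0,0,0],[0,-0.3,1.5,0,0,0],[0,-0.3,1.57,0,0,0],[0,-0.3,1.57,0,0,0],[0,-0.3,1.57,0,0,0]])

```text
time_s: 9.2
tcp_pos: [0.6588, -0.0694, 0.0434]
tcp_rot: [0.747, 0.665, -0.0, 0.0]
contact_force: [-3.0, -0.4, 4.1]
grip_width: 0.0005
```

d gives: 43.4 mm at only 4.1 N, 2.6 mm below rest. Lifting to hover over tab d, and checking that the camera clears the valve.

Emit:
send_rows(motion=[[0,0,-1.0,0,0,0],[0,0,-2.0,0,0,0],[0,-2,-2.2,0,0,0],[0,-4,-2.2,0,0,0],[0,-5.3,-2.2,0,0,0],[0,-5.5,-2.2,0,0,0],[0,-5.5,-2.2,0,0,0],[0,-5.5,-2.2,0,0,0]])

```text
time_s: 10.2
tcp_pos: [0.6051, -0.0632, 0.0653]
tcp_rot: [0.747, 0.665, 0.0, 0.0]
contact_force: [-0.2, -0.1, -0.2]
grip_width: 0.0008
```

Run:
```python
from h import *
cl=cal('wrist'); im=arm.read_camera('wrist')[:,:,::-1]; cv2.imwrite('pics/w2.png',im)
print('cam',-cv2.Rodrigues(cl[1])[0].T@cl[2])
shift((.6044,-.0635,.0305))
```

```text
cam [0.615426   0.01698928 0.24456024]
shift cm [-0.05 -0.06  3.47]
t 10.25 tcp [ 0.605  -0.0631  0.0652] F [ 0.62  0.1  -0.7 ] toolx 83.4
```

View pics/w2.png

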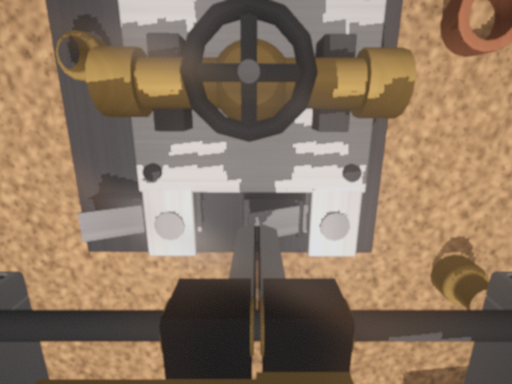

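Fingers at (257,225) are over tongue d, which spans about (245–305, 220), toward its free end; the camera is well above the valve. Pressing down.

Emit:
send_rows(motion=[[0,0,0.7,0,0,0],[0,0,1.3,0,0,0],[0,0,1.8,0,0,0],[0,0,2.3,0,0,0],[0,0,2.8,0,0,0],[0,0,3.2,0,0,0],[0,0,3.5,0,0,0],[0,0,3.5,0,0,0]])

```text
time_s: 11.25
tcp_pos: [0.6031, -0.0628, 0.0304]
tcp_rot: [0.747, 0.665, -0.001, -0.001]
contact_force: [-5.1, 0.8, 7.0]
grip_width: 0.0008
```

Emit:
send_rows(motion=[[0,0,0.1,0,0,0],[0,0,0.15,0,0,0],[0,0,0.15,0,0,0],[0,0,0.15,0,0,0],[0,0,0.15,0,0,0],[0,0,0.15,0,0,0],[0,0,0.15,0,0,0],[0,0,0.15,0,0,0]])

```text
time_s: 12.25
tcp_pos: [0.6031, -0.0628, 0.0303]
tcp_rot: [0.747, 0.665, -0.001, -0.001]
contact_force: [-6.8, 1.0, 14.2]
grip_width: 0.0002
```

The tongue is on its hard stop (30.3 mm, 14 N). Lifting and re-pressing d to check that it no longer rocks.

Emit:
send_rows(motion=[[0,0,-1,0,0,0],[0,0,-2.5,0,0,0],[0,0,-3.5,0,0,0],[0,2,-3.5,0,0,0],[0,4.5,-3.5,0,0,0],[0,5.5,-3.2,0,0,0],[0,5.5,-2.7,0,0,0],[0,5.5,-2.7,0,0,0]])

```text
time_s: 13.25
tcp_pos: [0.6573, -0.069, 0.0548]
tcp_rot: [0.747, 0.665, -0.001, -0.001]
contact_force: [0.3, 0.3, 0.1]
grip_width: 0.0008
```

Run:
```python
from h import *
shift((.659,-.070,.044))
```

```text
shift cm [-0.08  0.18  1.08]
t 13.25 tcp [ 0.6573 -0.069   0.0548] F [0.31 0.27 0.11] toolx 83.4
```

Emit:
send_rows(motion=[[0,0.1,0.4,0,0,0],[0,0.1,0.75,0,0,0],[0,0.1,0.9,0,0,0],[0,0.1,1.0,0,0,0],[0,0.1,1.05,0,0,0],[0,0.1,1.1,0,0,0],[0,0.1,1.1,0,0,0],[0,0.1,1.1,0,0,0]])

```text
time_s: 14.25
tcp_pos: [0.6597, -0.0694, 0.0458]
tcp_rot: [0.747, 0.665, -0.0, 0.0]
contact_force: [-1.8, -0.7, 5.9]
grip_width: 0.0005
```

Emit:
send_rows(motion=[[0,0,-2,0,0,0],[0,0,-6,0,0,0],[0,0,-11,0,0,0],[0,0,-16,0,0,0],[0,0,-20,0,0,0],[0,-3,-22,0,0,0],[0,-6,-23,0,0,0],[0,-6,-23,0,0,0]])

```text
time_s: 15.25
tcp_pos: [0.5996, -0.0623, 0.2764]
tcp_rot: [0.747, 0.665, 0.001, 0.001]
contact_force: [-0.0, -0.2, 0.8]
grip_width: 0.0003
```

Run:
```python
from h import *
im=arm.read_camera('wrist')[:,:,::-1]; cv2.imwrite('pics/w3.png',im)
a=arm.read_camera('scene')[:,:,::-1]; b=cv2.imread('pics/scene0.png')
f=lambda q: cv2.resize(q[150:270,205:360],None,fx=3,fy=3,interpolation=2)
cv2.imwrite('pics/s3.png',np.vstack([f(b)[:300],f(a)[:300]]))
```

```text
(no output)
```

View pics/w3.png

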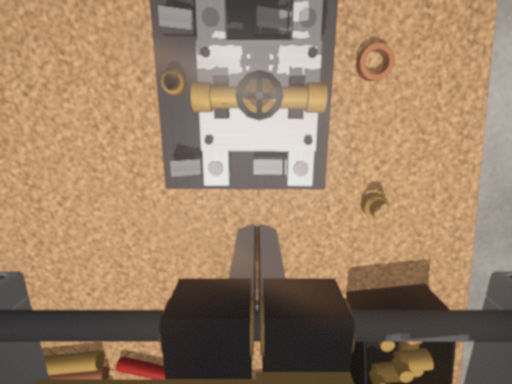

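View pics/s3.png

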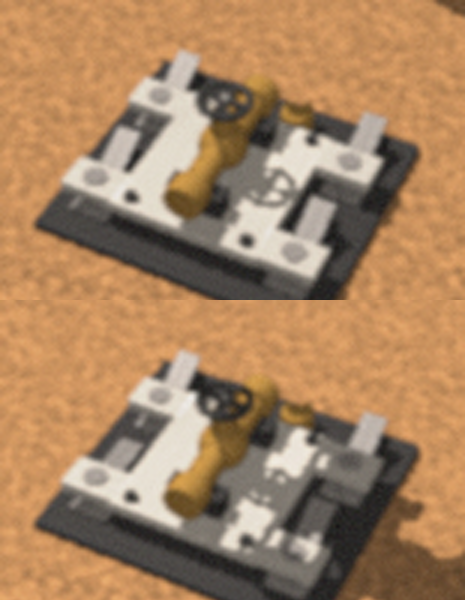

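d's tongue at (125,455) in the lower half now lies flat. The other three still stand up, and the plate and reducer are unmoved. Corner d held at 45.8 mm under 5.9 N. Handing in.

```bash
python3 -c "
from plant import arm
print(arm.close_job())"
```

```text
the job is handed in; nothing more can be done
None
```

The rocking corner was the far right one (d). I pressed its shim tongue flat, left the other three shims up, and handed the job in at about 15 s.

- **Finding the corner:** Corners a and c were solid, holding at 46 mm under 18 N and 9 N. Corner d sank to 43.4 mm at only 4 N. I did not press corner b, because d's give was already clear.
- **Pressing the shim:** Tongue d went down onto its hard stop at 30.3 mm under 14 N.
- **Last checks:** Pressed again, corner d held at 45.8 mm under 5.9 N, where before it sank at 4 N. The last pictures show tongue d flat and the other three up. The plate, reducer, collar and union look unmoved; I did not recheck the tee, oil bottle, wrench or screwdriver, but the arm did not go down near any of them. The arm finished clear of everything, and no check failed or disagreed.

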